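Change over the battery packs at the charging board

ROBOT

A 7-joint arm with a two-finger parallel gripper is mounted at the origin on a cart in front of the work surface, level with it; the furniture and walls round the work are solid. World frame = base frame: x ahead of the robot, y to its left, z up, the work surface at z = 0. Lengths are in m, angles in rad, forces in N, time in s.
With the tool pointing down it reaches from about 0.425 to 0.8 m from the base axis. Payload 8.3 kg.
Tool frame: the origin (TCP) lies midway between the tips of the shut fingers; the grasp point (between the pads) lies 19 mm behind it; z points along the fingers, y is the line along which they close (so a half turn about z gives the same grasp; the last joint's range is limited). The gripper opens to 85 mm and grips with 20 to 120 N. Pads are 22 mm wide; open, the fingers measure 114 mm over their backs; the gripper's body (76 mm by 85 mm) begins 54 mm behind the grasp point. The pads swing forward as they close: fully open they stand 13 mm farther back than shut.
Start: joints at [1.15, 0.383, 0.016, 1.37, -0.006, 1.388, -0.046], TCP at [0.219, -0.585, 0.231] pointing down, gripper open.
Joint ranges: [-2.95, 2.95], [-0.25, 2.06], [-1.52, 1.56], [0.18, 2.33], [-1.44, 4.58], [0.02, 2.06], [-3.01, 3.01]. Speed limits (rad/s): [2.39, 2.39, 3.01, 3.01, 3.14, 3.14, 3.14].

INTERFACE

Orientations are given as [roll, pitch, yaw] about the fixed x, y, z axes, in that order (R = Rz(yaw) Ry(pitch) Rx(roll)).
In Python, from bench import bot gives the robot as it stands.
- The arm moves only by the shell command python3 drive.py FILE [OPENING] [FORCE], which reads ROWS from the file FILE. ROWS is a JSON object whose key "motion" holds a list of rows, 1 to 10 of them, each of 6 numbers: dx, dy, dz in shares of the most that a row can go, 1 being 50 mm, then a rotation vector rx, ry, rz in parts of the range, where 1.0 means 2 pi rad; each row shifts and turns the commanded pose from where the row before left it, along the tool's axes as they then stand; what a row does not reach is not made up. A row lasts 1/10 s, in which the tool goes at most 0.05 m and 0.15 rad, less where a joint would pass 70% of its speed; a pose out of reach is approached as far as the arm can. OPENING is the opening from 0.0 (shut) to 1.0 (fully open), set as the command begins (- or left out keeps the last). The fingers move at their own pace and stop on an object; FORCE is the grip in N (left out, the last holds). Time passes only in rows, so rows that do not move let the fingers close. It prints the time, the measured TCP pose, the force, the opening and the grip force at its end. No shift or turn number may pass 1 either way. Input that does not fit is refused with a message, and nothing moves.
- bot.sense(): the state, without advancing time (a new reading comes with each control period).
- bot.capture(name): name is "scene" or "top"; returns the picture (384x512x3 uint8, red, green, blue); there is no depth.
- bot.camera_info(name): a dict with "K" (3x3 intrinsics, pixels), "R" (3x3) and "t" (3): a world point X has camera coordinates R X + t. Camera axes: x right, y down, z forward; pixel columns grow to the right and rows downward; lengths in m; the calibration is good to about 2 mm. A picture is of the moment at which its call begins. camera_info takes no time and is no camera call.
- bot.finish_job(): hands the job in; it is judged then, once.
The state is a dict: "t": time; "qpos": joint angles; "qd": joint speeds; "tau": joint torques, N m; "tcp_pos": TCP position; "eef_rot": TCP orientation; "ft_force": force on the tool from outside, world axes, zero at the start; "torque": the same for the moment, N m; "grip_width": opening from 0.0 (shut) to 1.0 (fully open); "grasp_force": force on a finger pad.
Only numpy, scipy, OpenCV 4.12 (cv2) and the standard library are available. Lean on these libraries where they do the work, as an engineer would, in place of code of your own. Each camera call takes 0.05 s, during which the arm holds its last target. There are 200 camera calls.

TASK

Take every fully charged battery pack (timer of its charger run down to zero) out of its charger by pinching its two side release buttons, and stand it upright in the aluminium tray; leave the pack whose timer is still running, and that timer, alone. Plug the spent pack that stands on the table fully down into any free charger and turn that charger's timer clockwise by about a quarter turn, leaving the other timers as they are. The tray with the charged packs must end up inside the taped pick-up rectangle: slide it there along the table without lifting it, and do not disturb the red screwdriver lying there.

Things in the scene. Friction and masses are not known exactly. Their poses are not given: they have to be found in the camera images.
- charger_1: grey fixed charger on an 8 mm board, 138 mm (x) by 74 (y), 46 high. Origin: underside, below the pocket's axis. Pocket 49 mm (x) by 45 (y), mouth at z 46 with a 45 degree bevel; catch lips on its y sides at z 34 to 40. A pack sits plug down, axes parallel to the charger's (either way round), origin 18 mm above the charger's. Timer knob on top, axis at x -76 mm (towards the robot)
- charger_2: fixed charger, as charger_1
- charger_3: fixed charger, as charger_1
- charger_4: fixed charger, as charger_1
- timer_1 (a joint): timer knob of charger_1, rad: 0 = pointer line straight to the front (charger's -x, thick mark) = run down, charge finished; grows clockwise seen from above, up to 2.6 = time left, still charging. Grip: upright bar along the pointer, 30 mm long, 11 thick, z 62 to 86 mm in the charger's frame, turning on its vertical axis; 0.03 N m friction, stays where left
- timer_1_pointer (a point): front end of the white pointer line on timer knob 1, on top of the bar (z 86 mm), 14 mm from its axis
- timer_2 (a joint): timer knob of charger_2, as timer_1
- timer_2_pointer (a point): front end of the white pointer line on timer knob 2, on top of the bar (z 86 mm), 14 mm from its axis
- timer_3 (a joint): timer knob of charger_3, as timer_1
- timer_3_pointer (a point): front end of the white pointer line on timer knob 3, on top of the bar (z 86 mm), 14 mm from its axis
- timer_4 (a joint): timer knob of charger_4, as timer_1
- timer_4_pointer (a point): front end of the white pointer line on timer knob 4, on top of the bar (z 86 mm), 14 mm from its axis
- pack_1: black battery pack, 80 mm tall, 0.2 kg, origin at centre of underside. Plug (lowest 29 mm) 44 mm (x) by 41 (y), body 54 by 48. Grey spring button on each y side, 26 wide, 24 high, centre at z 56, 6 mm proud (60 mm over both, 48 pinched flush; 8 N each). Hooks at the buttons' feet (z 4 to 14) lock it in the charger till both are pinched. Starts in charger_1; may be absent, charger then empty
- pack_2: battery pack, as pack_1; starts latched in charger_2; may be absent, that charger then being empty
- pack_3: battery pack, as pack_1; starts latched in charger_3; may be absent, that charger then being empty
- pack_4: battery pack, as pack_1; starts latched in charger_4; may be absent, that charger then being empty
- pack_5: spent battery pack, as pack_1; starts standing upright on the table by itself, in front of the chargers
- tray: loose open aluminium carrying tray, 0.35 kg, 120 mm along its x, 210 mm along its y, 34 mm high, walls and floor 4 mm, rubber-lined; origin at the centre of its underside; too wide to grip across
- pickup_place (a point): centre of the pick-up place: a rectangle of flat black tape stuck to the table at the left rear, 150 mm along x by 240 mm along y inside the tape, tape 12 mm wide; x and y axes along its sides
- red_screwdriver: screwdriver with a red handle lying on the table, 176 mm, a bystander; origin at the centre of its underside

How it is judged:
At the end, for the whole second after the job is handed in: Charged packs upright on the tray's floor; the tray flat, at rest, in the outline (centred to 25 mm, 0.18 rad); spent pack seated (5 mm sideways, 3.5 mm in height) in a charger that was free, its timer at 1.1 to 2.1 rad, all other timers (pointer 6 mm) and the running charger's pack (8 mm) unmoved (((x of pack_1 in the frame of tray between -0.045 and 0.045 m and y of pack_1 in the frame of tray between -0.09 and 0.09 m and z of pack_1 in the frame of tray below 0.012 m and angle between pack_1's own z axis and vertical below 0.2 rad and linear speed of pack_1 below 0.02 m/s) or (distance of pack_1 from where it was at the start of the episode below 0.008 m and y of timer_1_pointer in the frame of pack_1 above 0.006 m)) and ((horizontal distance between pack_5 and charger_1 below 0.005 m and z of pack_5 in the frame of charger_1 below 0.0215 m and angle between pack_5's own z axis and vertical below 0.06 rad and value of joint timer_1 between 1.1 and 2.1 rad) or distance of timer_1_pointer from where it was at the start of the episode below 0.006 m) and ((x of pack_2 in the frame of tray between -0.045 and 0.045 m and y of pack_2 in the frame of tray between -0.09 and 0.09 m and z of pack_2 in the frame of tray below 0.012 m and angle between pack_2's own z axis and vertical below 0.2 rad and linear speed of pack_2 below 0.02 m/s) or (distance of pack_2 from where it was at the start of the episode below 0.008 m and y of timer_2_pointer in the frame of pack_2 above 0.006 m)) and ((horizontal distance between pack_5 and charger_2 below 0.005 m and z of pack_5 in the frame of charger_2 below 0.0215 m and angle between pack_5's own z axis and vertical below 0.06 rad and value of joint timer_2 between 1.1 and 2.1 rad) or distance of timer_2_pointer from where it was at the start of the episode below 0.006 m) and ((x of pack_3 in the frame of tray between -0.045 and 0.045 m and y of pack_3 in the frame of tray between -0.09 and 0.09 m and z of pack_3 in the frame of tray below 0.012 m and angle between pack_3's own z axis and vertical below 0.2 rad and linear speed of pack_3 below 0.02 m/s) or (distance of pack_3 from where it was at the start of the episode below 0.008 m and y of timer_3_pointer in the frame of pack_3 above 0.006 m)) and ((horizontal distance between pack_5 and charger_3 below 0.005 m and z of pack_5 in the frame of charger_3 below 0.0215 m and angle between pack_5's own z axis and vertical below 0.06 rad and value of joint timer_3 between 1.1 and 2.1 rad) or distance of timer_3_pointer from where it was at the start of the episode below 0.006 m) and ((x of pack_4 in the frame of tray between -0.045 and 0.045 m and y of pack_4 in the frame of tray between -0.09 and 0.09 m and z of pack_4 in the frame of tray below 0.012 m and angle between pack_4's own z axis and vertical below 0.2 rad and linear speed of pack_4 below 0.02 m/s) or (distance of pack_4 from where it was at the start of the episode below 0.008 m and y of timer_4_pointer in the frame of pack_4 above 0.006 m)) and ((horizontal distance between pack_5 and charger_4 below 0.005 m and z of pack_5 in the frame of charger_4 below 0.0215 m and angle between pack_5's own z axis and vertical below 0.06 rad and value of joint timer_4 between 1.1 and 2.1 rad) or distance of timer_4_pointer from where it was at the start of the episode below 0.006 m) and ((horizontal distance between pack_5 and charger_1 below 0.005 m and z of pack_5 in the frame of charger_1 below 0.0215 m and angle between pack_5's own z axis and vertical below 0.06 rad and value of joint timer_1 between 1.1 and 2.1 rad) or (horizontal distance between pack_5 and charger_2 below 0.005 m and z of pack_5 in the frame of charger_2 below 0.0215 m and angle between pack_5's own z axis and vertical below 0.06 rad and value of joint timer_2 between 1.1 and 2.1 rad) or (horizontal distance between pack_5 and charger_3 below 0.005 m and z of pack_5 in the frame of charger_3 below 0.0215 m and angle between pack_5's own z axis and vertical below 0.06 rad and value of joint timer_3 between 1.1 and 2.1 rad) or (horizontal distance between pack_5 and charger_4 below 0.005 m and z of pack_5 in the frame of charger_4 below 0.0215 m and angle between pack_5's own z axis and vertical below 0.06 rad and value of joint timer_4 between 1.1 and 2.1 rad)) and x of tray in the frame of pickup_place between -0.025 and 0.025 m and y of tray in the frame of pickup_place between -0.025 and 0.025 m and angle between the x axis of tray and the x axis of pickup_place, either way round below 0.18 rad and linear speed of tray below 0.01 m/s and height (world z) of tray below 0.012 m); the robot touches nothing.
It fails at once if the pack in the charger that is still running is pulled out or shifted by more than 15 mm ((distance of pack_1 from where it was at the start of the episode above 0.015 m and value of joint timer_1 above 0.6 rad and distance of timer_1_pointer from where it was at the start of the episode below 0.003 m) or (distance of pack_2 from where it was at the start of the episode above 0.015 m and value of joint timer_2 above 0.6 rad and distance of timer_2_pointer from where it was at the start of the episode below 0.003 m) or (distance of pack_3 from where it was at the start of the episode above 0.015 m and value of joint timer_3 above 0.6 rad and distance of timer_3_pointer from where it was at the start of the episode below 0.003 m) or (distance of pack_4 from where it was at the start of the episode above 0.015 m and value of joint timer_4 above 0.6 rad and distance of timer_4_pointer from where it was at the start of the episode below 0.003 m)).
It fails at once if the tray is lifted more than 20 mm off the table (height (world z) of tray above 0.02 m).
It fails at once if the red screwdriver is shifted by more than 40 mm (distance of red_screwdriver from where it was at the start of the episode above 0.04 m).
Of pack_1, pack_3, pack_4 only 2 to 3 are there at a start; the rules pass over those that are not, and their reading is None.
At some moment in a run one of tray may be knocked a few centimetres aside while the robot is not near it.
It also fails if it takes over 210 s, if anything falls off the work surface, if the arm or the gripper's body presses on something with over 40 N, if the wrist force passes 120 N, or if a joint passes its speed limit or range.

## Working session

There is one attempt and no reset: what is moved stays moved. The work goes in short steps, Python scripts to look and compute and a shell command to move; the robot and the scene stay as the last step left them, time stands still between calls to the robot, and variables do not carry over. Pictures are saved under pics/ and viewed, at most 14 in all, crops included, and the job is handed in when it is done.

```bash
ls; mkdir -p pics; python3 - <<'E'
from bench import bot
import cv2
s=bot.sense();print(s)
for n in("scene","top"):
    im=bot.capture(n);cv2.imwrite(f"pics/{n}0.png",cv2.resize(im[:,:,::-1],(800,600),interpolation=cv2.INTER_CUBIC))
    cv2.imwrite(f"pics/{n}0raw.png",im[:,:,::-1])
    c=bot.camera_info(n);print(n,c)
E
```

```text
bench.py
drive.py
pics
{'t': 0.0, 'qpos': array([ 1.1500946 ,  0.38425084,  0.01634768,  1.37114044, -0.00627977,
        1.38821132, -0.04651192]), 'qd': array([ 0.0019166 ,  0.0002189 ,  0.00091122,  0.00137959,  0.0011377 ,
        0.00031304, -0.00015382]), 'tau': array([ 8.79131712e-04, -6.27595067e+01,  8.44410080e-01, -3.71818256e+01,
        1.64621207e-02,  1.44321006e-02, -4.66735548e-05]), 'tcp_pos': array([ 0.21875093, -0.58493338,  0.23027698]), 'eef_rot': array([-3.13963267e+00,  4.59740055e-05,  3.57881759e-01]), 'ft_force': array([-0.09921331, -0.24460118, -0.13580495]), 'torque': array([ 0.03312947, -0.00526837, -0.0077616 ]), 'grasp_force': 0.0, 'grip_width': 1.0038250463183527}
scene {'K': array([[382.85632621,   0.        , 253.07565978],
       [  0.        , 382.85632621, 189.65706466],
       [  0.        ,   0.        ,   1.        ]]), 'R': array([[-0.45590559, -0.88994885, -0.01188032],
       [-0.41445557,  0.22409336, -0.88204804],
       [ 0.78763994, -0.39720677, -0.47100967]]), 't': array([0.20081482, 0.29187661, 0.75933907])}
top {'K': array([[384.32953592,   0.        , 255.41344281],
       [  0.        , 384.32953592, 187.91329715],
       [  0.        ,   0.        ,   1.        ]]), 'R': array([[-0.00930999, -0.99995515,  0.00173715],
       [-0.98938208,  0.00895955, -0.14506149],
       [ 0.14503942, -0.00306922, -0.98942112]]), 't': array([-0.03235008,  0.51377293,  0.87904734])}
```

View pics/scene0.png

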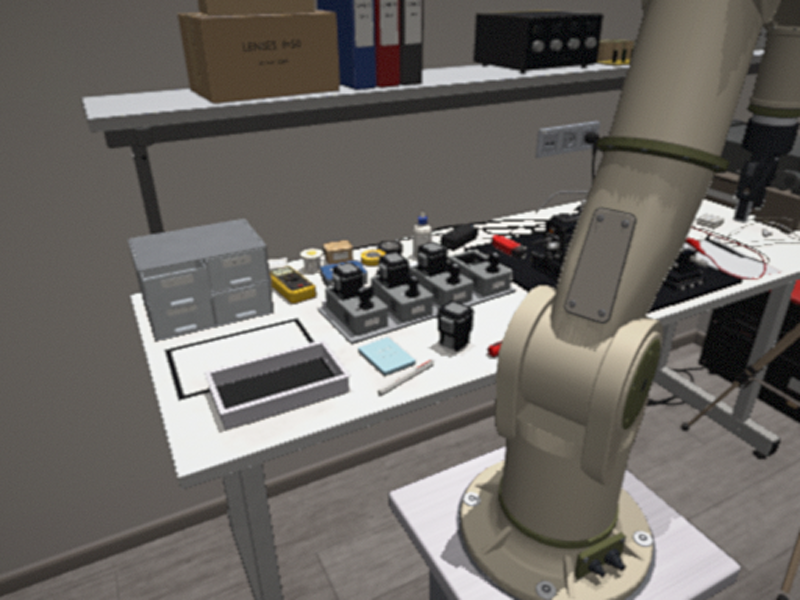

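View pics/top0.png

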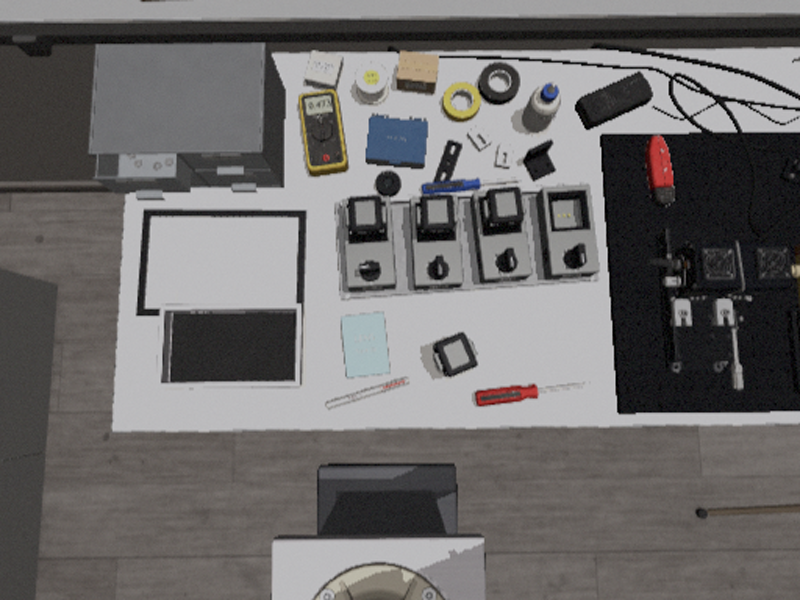

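The view shows four chargers across the table's middle. The leftmost three hold packs, the right one (800-px picture at about 567,215) is empty. The spent pack is at (455,355), the tray at (231,346), the tape rectangle around (222,262), and the red screwdriver at (530,393).

```bash
python3 - <<'E'
import cv2
im=cv2.imread("pics/top0raw.png")
a=im[114:196,210:390];cv2.imwrite("pics/ch.png",cv2.resize(a,None,fx=4.4,fy=4.4,interpolation=cv2.INTER_CUBIC))
a=im[125:260,75:315];cv2.imwrite("pics/tr.png",cv2.resize(a,None,fx=3.3,fy=3.3,interpolation=cv2.INTER_CUBIC))
E
```

```text
(no output)
```

View pics/ch.png

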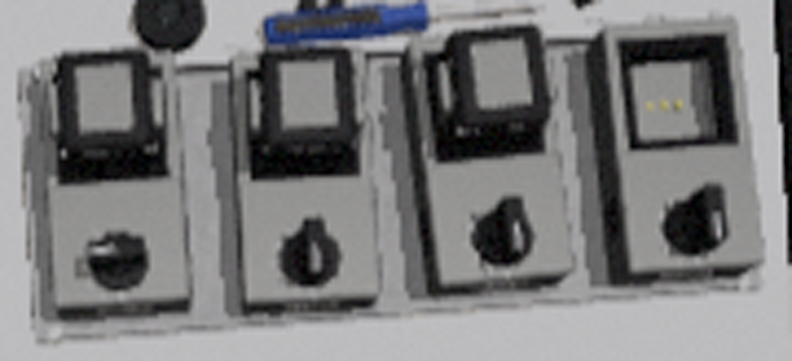

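View pics/tr.png

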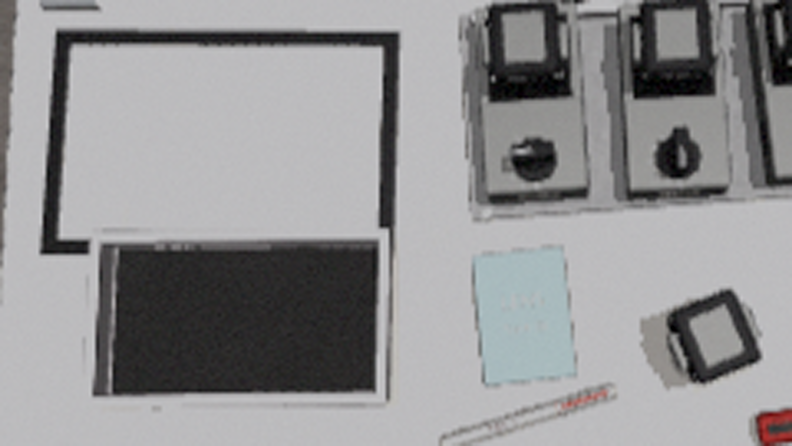

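Crop: leftmost timer points left (about 1.5 rad, still running); timers 2 and 3 point to the front, with packs to be taken out; charger 4 is empty. I'll measure these.

```bash
cat > h.py <<'E'
import numpy as np,cv2
from bench import bot
def bp(uv,z,n="top"):
    c=bot.camera_info(n);R,t=c["R"],c["t"];C=-R.T@t
    d=R.T@np.linalg.inv(c["K"])@np.array([uv[0],uv[1],1.]);return C+d*(z-C[2])/d[2]
def proj(X,n="top"):
    c=bot.camera_info(n);p=c["K"]@(c["R"]@np.asarray(X,float)+c["t"]);return p[:2]/p[2]
def crop(uv,f,off): return [(uv[0]+.5)/f-.5+off[0],(uv[1]+.5)/f-.5+off[1]]
def rel(pos,yaw=None):
    "TCP target -> tool-frame deltas"
    from scipy.spatial.transform import Rotation as Ro
    s=bot.sense();R=Ro.from_euler('xyz',s["eef_rot"]);d=R.inv().apply(np.array(pos)-s["tcp_pos"])
    print("tool d",d.round(4))
    if yaw is not None: print("rotvec",(R.inv()*Ro.from_euler('xyz',[np.pi,0,yaw])).as_rotvec().round(4))
E
python3 - <<'E'
from h import *
np.set_printoptions(precision=4,suppress=True)
C4=lambda u,z:bp(crop(u,4.4,(210,114)),z)
T=lambda u,z:bp(crop(u,3.3,(75,125)),z)
print("cam",(lambda c:-c["R"].T@c["t"])(bot.camera_info("top")))
for n,pts in {"lab1":[(76,66),(134,68),(133,130),(78,133)],"lab2":[(280,65),(336,65),(340,128),(282,130)],"lab3":[(470,43),(528,38),(536,102),(478,108)]}.items():
    P=np.array([C4(p,.106)[:2] for p in pts]);print(n,P.mean(0),P.tolist(), "yaws",np.degrees([np.arctan2(*(P[0]-P[3])[::-1]),np.arctan2(*(P[1]-P[2])[::-1]),np.arctan2(*-(P[1]-P[0])[::-1])-np.pi/2]))
for n,a,b in [("ch1",(55,303),(188,298)),("ch2",(243,303),(378,297)),("ch3",(433,290),(570,275)),("ch4",(628,278),(758,262))]:
    a,b=C4(a,.054),C4(b,.054);v=a-b;print(n,a[:2],b[:2],np.linalg.norm(v),np.degrees(np.arctan2(-v[0],v[1])))
P=np.array([C4(p,.054)[:2] for p in [(622,38),(728,33),(738,143),(630,148)]]);print("pocket",P.mean(0),P.tolist())
for n,pts,z in [("tray",[(97,230),(390,229),(387,402),(93,400)],.034),("tape",[(66,45),(384,47),(379,238),(59,242)],0),("p5",[(693,317),(729,305),(747,349),(710,366)],.08)]:
    P=np.array([T(p,z)[:2] for p in pts]);print(n,P.mean(0),P.tolist(),np.degrees([np.arctan2(*(P[0]-P[3])[::-1]),np.arctan2(*(P[1]-P[2])[::-1])]))
E
```

```text
cam [ 0.3805 -0.0343  0.9443]
lab1 [0.6215 0.0113] [[0.6391584201952653, 0.02622275659068106], [0.6378375795971571, -0.003499685812710783], [0.6051682812816305, -0.002875059189976277], [0.6038443122524793, 0.025152449935552504]] yaws [ 1.736  -1.0953 -2.5445]
lab2 [ 0.6218 -0.0932] [[0.6387709112508827, -0.0783560887849403], [0.6385189435121671, -0.10707214967161896], [0.6052833684326356, -0.10841942709379837], [0.6044964603886851, -0.07882596042174453]] yaws [ 0.7854  2.3213 -0.5027]
lab3 [ 0.6337 -0.1926] [[0.6496038148373355, -0.17617761156624145], [0.652005726190716, -0.2060889648329635], [0.6180640487696806, -0.20891388464553742], [0.6151665397954604, -0.1791527134281134]] yaws [4.9376 4.7577 4.5911]
ch1 [0.5246 0.041 ] [ 0.5267 -0.0299] 0.070957243376092 1.664424403106376
ch2 [ 0.5237 -0.0593] [ 0.5263 -0.1313] 0.07212571181661594 2.0593524978856688
ch3 [ 0.5298 -0.1608] [ 0.5373 -0.2343] 0.07388974688296815 5.802586261800231
ch4 [ 0.5354 -0.2653] [ 0.5435 -0.3353] 0.07049877235365651 6.569295240505974
pocket [ 0.6387 -0.298 ] [[0.6683964161954541, -0.26809150844822743], [0.6707206360279021, -0.32615669907409484], [0.6089751418333517, -0.32820629258165374], [0.6067171203812473, -0.2696201390918061]]
tray [0.4398 0.2177] [[0.5017162539620331, 0.32428355774895806], [0.5005214206345084, 0.1124756458326982], [0.3767729775804976, 0.11283321815588274], [0.3801184503202477, 0.3213100408818273]] [ 1.4008 -0.1656]
tape [0.5727 0.2462] [[0.6494904949205282, 0.3682491011989898], [0.6457610479677214, 0.12456647577119936], [0.49827288862684993, 0.1261033626029798], [0.49743389868539023, 0.36568652022514053]] [ 0.9655 -0.597 ]
p5 [ 0.4204 -0.1198] [[0.43220467559845943, -0.10188454741710054], [0.4401389133675148, -0.12658063969691127], [0.41021594029744146, -0.13805569918117425], [0.3990102683553965, -0.11271430260608006]] [18.069  20.9811]
```

```bash
python3 -c "
from h import *
rel([.634,-.193,.2],.085)"
```

```text
tool d [ 0.5262 -0.2217  0.0308]
rotvec [-1.700e-03  2.000e-04  2.728e-01]
```

The rows are not in the units I measure in: shifts go in shares of 50 mm and turns go in shares of 2 pi rad. I convert before sending: 0.044 m is 0.88, 0.02 m is 0.4.

```bash
echo '{"motion":[[0.4,-0.16,0,0,0,0],[0.88,-0.36,0,0,0,0],[0.88,-0.36,0,0,0,0],[0.88,-0.36,0,0,0,0],[0.88,-0.36,0,0,0,0],[0.88,-0.36,0,0,0,0],[0.88,-0.36,0,0,0,0],[0.88,-0.36,0,0,0,0],[0.88,-0.36,0,0,0,0],[0.88,-0.36,0,0,0,0]]}' > m.json && python3 drive.py m.json 1.0
echo '{"motion":[[0.88,-0.36,0,0,0,0],[0.88,-0.36,0,0,0,0],[0.4,-0.24,0.2,0,0,0],[0,0,0.2,0,0,0.0216],[0,0,0.2,0,0,0.0216],[0,0,0,0,0,0],[0,0,0,0,0,0]]}' > m.json && python3 drive.py m.json
python3 -c "
from h import *
rel([.634,-.193,.2],.085)"
```

```text
t: 1.1
tcp_pos: [0.5499, -0.279, 0.231]
eef_rot: [-3.141, 0.0, 0.358]
ft_force: [-0.2, -0.9, 0.2]
grip_width: 1.002
grasp_force: 0.0
t: 1.8
tcp_pos: [0.6331, -0.1978, 0.2011]
eef_rot: [-3.141, 0.001, 0.09]
ft_force: [-0.7, 0.1, -0.4]
grip_width: 0.995
grasp_force: 0.0
tool d [ 0.0013 -0.0047  0.0011]
rotvec [-0.0001  0.0009  0.0046]
```

Converted, 0.03 m is 0.6, 0.02 m is 0.4.

```bash
echo '{"motion":[[0.026,-0.094,0.4,0,0,0],[0,0,0.6,0,0,0],[0,0,0.4,0,0,0],[0,0,0.4,0,0,0],[0,0,0.4,0,0,0],[0,0,0.3,0,0,0],[0,0,0.2,0,0,0],[0,0,0.1,0,0,0],[0,0,0,0,0,0]]}' > m.json && python3 drive.py m.json
python3 - <<'E'
from h import *
im=bot.capture("top")[:,:,::-1];cv2.imwrite("pics/g1.png",cv2.resize(im[60:200,210:390],None,fx=4.2,fy=4.2,interpolation=cv2.INTER_CUBIC))
im=bot.capture("scene")[:,:,::-1];cv2.imwrite("pics/g1s.png",cv2.resize(im[110:240,190:350],None,fx=4,fy=4,interpolation=cv2.INTER_CUBIC))
E
```

```text
t: 2.7
tcp_pos: [0.6342, -0.1929, 0.0612]
eef_rot: [-3.141, 0.0, 0.086]
ft_force: [0.1, 0.6, 0.0]
grip_width: 0.996
grasp_force: 0.0
```

View pics/g1s.png

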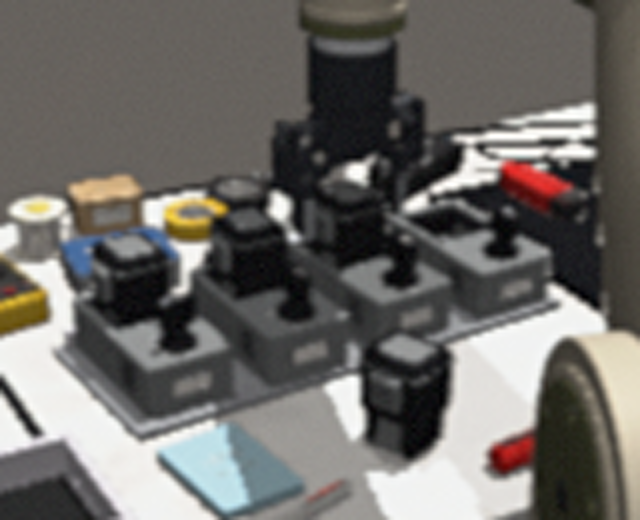

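The gripper straddles the third pack (345,220), with its fingers on both button sides. Now close and lift.

Converted, -0.01 m is -0.2, -0.008 m is -0.16.

```bash
echo '{"motion":[[0,0,0,0,0,0],[0,0,0,0,0,0],[0,0,0,0,0,0],[0,0,0,0,0,0],[0,0,0,0,0,0],[0,0,0,0,0,0],[0,0,0,0,0,0],[0,0,0,0,0,0]]}' > m.json && python3 drive.py m.json 0.0 60
echo '{"motion":[[0,0,-0.06,0,0,0],[0,0,-0.12,0,0,0],[0,0,-0.16,0,0,0],[0,0,-0.2,0,0,0],[0,0,0,0,0,0]]}' > m.json && python3 drive.py m.json
```

```text
t: 3.6
tcp_pos: [0.6353, -0.1924, 0.0629]
eef_rot: [3.141, -0.003, 0.086]
ft_force: [-0.9, 1.9, 6.7]
grip_width: 0.554
grasp_force: 62.7
t: 4.1
tcp_pos: [0.6354, -0.1933, 0.0906]
eef_rot: [3.14, -0.003, 0.086]
ft_force: [1.1, 0.6, -2.1]
grip_width: 0.556
grasp_force: 61.8
```

Converted, -0.04 m is -0.8, -0.02 m is -0.4.

```bash
cat >> h.py <<'E'
def trayblob(im):
    g=cv2.cvtColor(im[:,:,::-1].copy() if False else im,cv2.COLOR_RGB2GRAY);g=g[130:262,82:205]
    m=cv2.morphologyEx((g<75).astype(np.uint8),cv2.MORPH_OPEN,np.ones((11,11)))
    n,l,st,ce=cv2.connectedComponentsWithStats(m);i=1+np.argmax(st[1:,4])
    r=cv2.minAreaRect(np.argwhere(l==i)[:,::-1].astype(np.float32))
    return ce[i]+[82,130],st[i][4],r
def tray(im=None):
    "tray centre from blob shift against start picture (start 0.4398,0.2177)"
    r0=trayblob(cv2.cvtColor(cv2.imread("pics/top0raw.png"),cv2.COLOR_BGR2RGB))
    r1=trayblob(bot.capture("top") if im is None else im)
    d=bp(r1[0],.015)-bp(r0[0],.015);print("tray",(np.array([.4398,.2177])+d[:2]).round(4),r0[1:],r1[1:])
E
echo '{"motion":[[0,0,-0.4,0,0,0],[0,0,-0.8,0,0,0],[0,0,-0.8,0,0,0],[0,0,-0.4,0,0,0],[0,0,0,0,0,0]]}' > m.json && python3 drive.py m.json
python3 -c "
from h import *
tray()
rel([.44,.2177+.055,.2],.01)"
```

```text
t: 4.6
tcp_pos: [0.6361, -0.1933, 0.2129]
eef_rot: [3.139, -0.007, 0.086]
ft_force: [-0.3, -0.3, -1.9]
grip_width: 0.556
grasp_force: 62.1
tray [0.44   0.2175] (np.int32(3427), ((66.5, 91.5), (43.0, 79.0), 90.0)) (np.int32(3447), ((66.5, 91.0), (44.0, 79.0), 90.0))
tool d [-0.1545 -0.4808  0.0089]
rotvec [ 0.001  -0.0032  0.0758]
```

Converted, -0.043 m is -0.86, -0.014 m is -0.28.

```bash
echo '{"motion":[[-0.12,-0.4,0,0,0,0],[-0.24,-0.76,0,0,0,0],[-0.28,-0.86,0,0,0,0],[-0.28,-0.86,0,0,0,0],[-0.28,-0.86,0,0,0,0],[-0.28,-0.86,0,0,0,0],[-0.28,-0.86,0,0,0,0],[-0.28,-0.86,0,0,0,0],[-0.28,-0.86,0,0,0,0],[-0.28,-0.86,0,0,0,0]]}' > m.json && python3 drive.py m.json
echo '{"motion":[[-0.28,-0.86,0,0,0,0],[-0.2,-0.68,0,0,0,0],[-0.06,-0.3,0,0,0,0.0121],[0,0,0,0,0,0],[0,0,0,0,0,0]]}' > m.json && python3 drive.py m.json
python3 -c "
from h import *
tray()
rel([.44,.2177+.055,.06],.01)"
```

```text
t: 5.65
tcp_pos: [0.4683, 0.1974, 0.2064]
eef_rot: [3.141, 0.003, 0.086]
ft_force: [0.2, 0.1, -1.6]
grip_width: 0.557
grasp_force: 62.2
t: 6.15
tcp_pos: [0.435, 0.285, 0.2068]
eef_rot: [3.14, 0.002, 0.012]
ft_force: [1.7, -0.7, -2.6]
grip_width: 0.557
grasp_force: 62.3
tray [0.4398 0.2178] (np.int32(3427), ((66.5, 91.5), (43.0, 79.0), 90.0)) (np.int32(3431), ((66.5, 91.5), (43.0, 79.0), 90.0))
tool d [0.0046 0.0114 0.147 ]
rotvec [ 0.0016  0.0017 -0.0001]
```

Converted, 0.04 m is 0.8, 0.035 m is 0.7.

```bash
echo '{"motion":[[0.092,0.228,0.2,0,0,0],[0,0,0.7,0,0,0],[0,0,0.8,0,0,0],[0,0,0.7,0,0,0],[0,0,0.4,0,0,0],[0,0,0.28,0,0,0],[0,0,0.1,0,0,0],[0,0,0.06,0,0,0],[0,0,0,0,0,0]]}' > m.json && python3 drive.py m.json
echo '{"motion":[[0,0,0.06,0,0,0],[0,0,0,0,0,0]]}' > m.json && python3 drive.py m.json
```

```text
t: 7.1
tcp_pos: [0.4408, 0.2745, 0.0469]
eef_rot: [-3.141, -0.001, 0.01]
ft_force: [-0.1, 0.6, -1.9]
grip_width: 0.555
grasp_force: 62.3
t: 7.3
tcp_pos: [0.4406, 0.2747, 0.0438]
eef_rot: [-3.141, -0.001, 0.01]
ft_force: [-0.3, -0.1, -2.0]
grip_width: 0.556
grasp_force: 62.3
```

Converted, 0.002 m is 0.04.

```bash
echo '{"motion":[[0,0,0.04,0,0,0],[0,0,0,0,0,0]]}' > m.json && python3 drive.py m.json; echo '{"motion":[[0,0,0.04,0,0,0],[0,0,0,0,0,0]]}' > m.json && python3 drive.py m.json
```

```text
t: 7.5
tcp_pos: [0.4402, 0.2745, 0.0414]
eef_rot: [-3.142, -0.0, 0.01]
ft_force: [1.0, -0.3, -1.9]
grip_width: 0.557
grasp_force: 62.3
t: 7.7
tcp_pos: [0.4404, 0.2747, 0.0408]
eef_rot: [3.141, -0.001, 0.01]
ft_force: [-5.3, -3.3, 14.5]
grip_width: 0.556
grasp_force: 63.7
```

Converted, -0.0005 m is -0.01.

```bash
echo '{"motion":[[0,0,-0.01,0,0,0],[0,0,0,0,0,0],[0,0,0,0,0,0],[0,0,0,0,0,0],[0,0,0,0,0,0],[0,0,0,0,0,0]]}' > m.json && python3 drive.py m.json 1.0
echo '{"motion":[[0,0,-0.2,0,0,0],[0,0,-0.4,0,0,0],[0,0,-0.7,0,0,0],[0,0,-0.7,0,0,0],[0,0,-0.6,0,0,0],[0,0,-0.4,0,0,0],[0,0,0,0,0,0]]}' > m.json && python3 drive.py m.json
python3 -c "
from h import *
rel([.622,-.0935,.2],.026)"
```

```text
t: 8.3
tcp_pos: [0.4402, 0.2745, 0.0398]
eef_rot: [-3.142, 0.0, 0.01]
ft_force: [-0.2, -0.6, -0.2]
grip_width: 1.001
grasp_force: 0.0
t: 9.0
tcp_pos: [0.4416, 0.2758, 0.194]
eef_rot: [-3.139, -0.006, 0.01]
ft_force: [0.6, 0.4, 0.7]
grip_width: 1.0
grasp_force: 0.0
tool d [ 0.1767  0.371  -0.0061]
rotvec [-0.003  -0.0058 -0.016 ]
```

Converted, 0.042 m is 0.84, 0.02 m is 0.4, -0.016 rad / 6.2832 = -0.0025.

```bash
echo '{"motion":[[0.2,0.4,-0.12,0,0,-0.0025],[0.4,0.84,0,0,0,0],[0.4,0.84,0,0,0,0],[0.4,0.84,0,0,0,0],[0.4,0.84,0,0,0,0],[0.4,0.84,0,0,0,0],[0.4,0.84,0,0,0,0],[0.4,0.84,0,0,0,0],[0.4,0.84,0,0,0,0],[0.14,0.24,0,0,0,0]]}' > m.json && python3 drive.py m.json
echo '{"motion":[[0,0,0,0,0,0],[0,0,0,0,0,0],[0,0,0,0,0,0]]}' > m.json && python3 drive.py m.json
python3 -c "
from h import *
rel([.622,-.0935,.06],.026)"
```

```text
t: 10.0
tcp_pos: [0.6266, -0.096, 0.1945]
eef_rot: [3.139, 0.002, 0.018]
ft_force: [-0.3, -0.6, -0.8]
grip_width: 0.999
grasp_force: 0.0
t: 10.3
tcp_pos: [0.6259, -0.0865, 0.1958]
eef_rot: [-3.14, 0.0, 0.029]
ft_force: [-0.3, 0.7, -0.5]
grip_width: 1.002
grasp_force: 0.0
tool d [-0.0041  0.0071  0.1358]
rotvec [-0.0012  0.0003  0.0028]
```

Converted, 0.03 m is 0.6, 0.02 m is 0.4.

```bash
echo '{"motion":[[-0.082,0.142,0.2,0,0,0],[0,0,0.6,0,0,0],[0,0,0.6,0,0,0],[0,0,0.4,0,0,0],[0,0,0.4,0,0,0],[0,0,0.3,0,0,0],[0,0,0.16,0,0,0],[0,0,0.04,0,0,0],[0,0,0,0,0,0]]}' > m.json && python3 drive.py m.json
echo '{"motion":[[0,0,0,0,0,0],[0,0,0,0,0,0],[0,0,0,0,0,0],[0,0,0,0,0,0],[0,0,0,0,0,0],[0,0,0,0,0,0],[0,0,0,0,0,0],[0,0,0,0,0,0]]}' > m.json && python3 drive.py m.json 0.0 60
echo '{"motion":[[0,0,-0.06,0,0,0],[0,0,-0.12,0,0,0],[0,0,-0.16,0,0,0],[0,0,-0.2,0,0,0],[0,0,0,0,0,0]]}' > m.json && python3 drive.py m.json
```

```text
t: 11.2
tcp_pos: [0.6226, -0.0961, 0.0612]
eef_rot: [-3.142, -0.001, 0.026]
ft_force: [0.4, -0.5, 0.4]
grip_width: 0.998
grasp_force: 0.0
t: 12.0
tcp_pos: [0.6237, -0.0941, 0.0627]
eef_rot: [-3.14, -0.003, 0.028]
ft_force: [-1.2, 4.8, 6.9]
grip_width: 0.56
grasp_force: 62.6
t: 12.5
tcp_pos: [0.6233, -0.0974, 0.0897]
eef_rot: [3.14, -0.003, 0.025]
ft_force: [-0.4, 0.5, -1.6]
grip_width: 0.555
grasp_force: 64.0
```

Converted, -0.04 m is -0.8, -0.02 m is -0.4.

```bash
echo '{"motion":[[0,0,-0.4,0,0,0],[0,0,-0.8,0,0,0],[0,0,-0.8,0,0,0],[0,0,-0.3,0,0,0],[0,0,0,0,0,0]]}' > m.json && python3 drive.py m.json
python3 -c "
from h import *
tray()
rel([.44,.2177-.055,.2],.01)"
```

```text
t: 13.0
tcp_pos: [0.6238, -0.0973, 0.2057]
eef_rot: [3.14, -0.005, 0.025]
ft_force: [-0.6, -0.9, -2.4]
grip_width: 0.557
grasp_force: 64.0
tray [0.4395 0.2094] (np.int32(3427), ((66.5, 91.5), (43.0, 79.0), 90.0)) (np.int32(3071), ((66.5, 91.0), (44.0, 79.0), 90.0))
tool d [-0.1761 -0.2642  0.0025]
rotvec [ 0.0009 -0.0014  0.0149]
```

Converted, -0.042 m is -0.84, -0.035 m is -0.7, 0.015 rad / 6.2832 = 0.0024.

```bash
echo '{"motion":[[-0.24,-0.36,0,0,0,0.0024],[-0.46,-0.7,0,0,0,0],[-0.56,-0.84,0,0,0,0],[-0.56,-0.84,0,0,0,0],[-0.56,-0.84,0,0,0,0],[-0.56,-0.84,0,0,0,0],[-0.4,-0.6,0,0,0,0],[-0.18,-0.26,0,0,0,0],[0,0,0,0,0,0],[0,0,0,0,0,0]]}' > m.json && python3 drive.py m.json
python3 -c "
from h import *
tray()
rel([.44,.2177-.055,.0465],.01)"
```

```text
t: 14.05
tcp_pos: [0.4439, 0.1631, 0.2011]
eef_rot: [3.14, 0.002, 0.011]
ft_force: [-0.3, -0.9, -2.0]
grip_width: 0.555
grasp_force: 64.0
tray [0.4515 0.2246] (np.int32(3427), ((66.5, 91.5), (43.0, 79.0), 90.0)) (np.int32(3493), ((63.0, 81.5), (63.0, 86.0), 90.0))
tool d [-0.0041 -0.0003  0.1549]
rotvec [ 0.001   0.002  -0.0008]
```

Converted, 0.04 m is 0.8, 0.035 m is 0.7.

```bash
echo '{"motion":[[-0.082,0,0.3,0,0,0],[0,0,0.7,0,0,0],[0,0,0.8,0,0,0],[0,0,0.7,0,0,0],[0,0,0.4,0,0,0],[0,0,0.16,0,0,0],[0,0,0.06,0,0,0],[0,0,0.04,0,0,0],[0,0,0,0,0,0]]}' > m.json && python3 drive.py m.json
echo '{"motion":[[0,0,0.06,0,0,0],[0,0,0,0,0,0]]}' > m.json && python3 drive.py m.json
```

```text
t: 15.0
tcp_pos: [0.4411, 0.1641, 0.0456]
eef_rot: [-3.141, -0.002, 0.01]
ft_force: [0.1, -0.4, -1.9]
grip_width: 0.55
grasp_force: 63.9
t: 15.2
tcp_pos: [0.4406, 0.1641, 0.0422]
eef_rot: [-3.141, -0.001, 0.011]
ft_force: [0.1, -0.6, -1.6]
grip_width: 0.559
grasp_force: 63.9
```

Converted, 0.002 m is 0.04.

```bash
echo '{"motion":[[0,0,0.04,0,0,0],[0,0,0,0,0,0]]}' > m.json && python3 drive.py m.json;python3 -c "
from h import *
im=bot.capture('scene')[:,:,::-1];cv2.imwrite('pics/t2.png',cv2.resize(im[120:290,80:300],None,fx=3.5,fy=3.5,interpolation=cv2.INTER_CUBIC))"
```

```text
t: 15.4
tcp_pos: [0.4407, 0.1643, 0.0406]
eef_rot: [-3.141, -0.001, 0.011]
ft_force: [-2.5, -0.1, 4.4]
grip_width: 0.552
grasp_force: 64.3
```

View pics/t2.png

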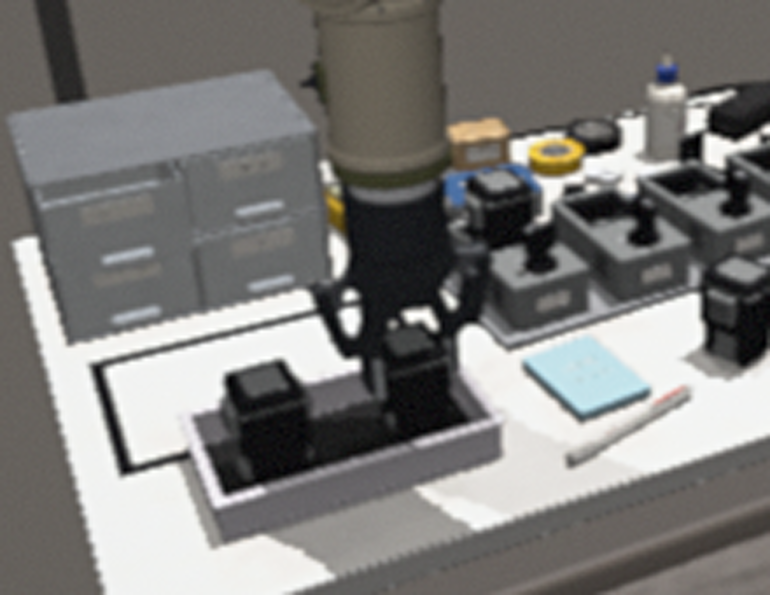

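Converted, -0.0005 m is -0.01.

```bash
echo '{"motion":[[0,0,-0.01,0,0,0],[0,0,0,0,0,0],[0,0,0,0,0,0],[0,0,0,0,0,0],[0,0,0,0,0,0],[0,0,0,0,0,0]]}' > m.json && python3 drive.py m.json 1.0
echo '{"motion":[[0,0,-0.2,0,0,0],[0,0,-0.4,0,0,0],[0,0,-0.7,0,0,0],[0,0,-0.7,0,0,0],[0,0,-0.6,0,0,0],[0,0,-0.4,0,0,0],[0,0,0,0,0,0]]}' > m.json && python3 drive.py m.json
python3 -c "
from h import *
rel([.4204,-.1198,.19],.34)"
```

```text
t: 16.05
tcp_pos: [0.4403, 0.1641, 0.0403]
eef_rot: [-3.142, -0.0, 0.011]
ft_force: [0.3, 0.0, -0.9]
grip_width: 0.998
grasp_force: 0.0
t: 16.75
tcp_pos: [0.4419, 0.165, 0.1942]
eef_rot: [-3.14, -0.006, 0.011]
ft_force: [-0.9, 0.6, 0.3]
grip_width: 1.004
grasp_force: 0.0
tool d [-0.0247  0.2845  0.0036]
rotvec [-0.0007 -0.0064 -0.3289]
```

Converted, 0.045 m is 0.9, 0.04 m is 0.8, -0.13 rad / 6.2832 = -0.0207.

```bash
echo '{"motion":[[-0.02,0.4,0,0,0,0],[-0.06,0.8,0,0,0,0],[-0.06,0.8,0,0,0,0],[-0.08,0.9,0,0,0,0],[-0.08,0.9,0,0,0,0],[-0.08,0.9,0,0,0,0],[-0.06,0.6,0,0,0,-0.0127],[-0.04,0.4,0.08,0,0,-0.0191],[0,0,0,0,0,-0.0207],[0,0,0,0,0,0]]}' > m.json && python3 drive.py m.json
echo '{"motion":[[0,0,0,0,0,0],[0,0,0,0,0,0]]}' > m.json && python3 drive.py m.json
python3 -c "
from h import *
rel([.4204,-.1198,.035],.34)"
```

```text
t: 17.75
tcp_pos: [0.4204, -0.1216, 0.1858]
eef_rot: [-3.141, 0.001, 0.342]
ft_force: [-0.4, 0.4, -0.1]
grip_width: 0.999
grasp_force: 0.0
t: 17.95
tcp_pos: [0.421, -0.1206, 0.1862]
eef_rot: [-3.141, 0.0, 0.339]
ft_force: [0.0, -0.4, 0.4]
grip_width: 1.001
grasp_force: 0.0
tool d [-0.0003 -0.0009  0.1512]
rotvec [-0.0003  0.0001 -0.0009]
```

Converted, 0.03 m is 0.6, 0.025 m is 0.5.

```bash
echo '{"motion":[[0,0,0.3,0,0,0],[0,0,0.6,0,0,0],[0,0,0.6,0,0,0],[0,0,0.5,0,0,0],[0,0,0.5,0,0,0],[0,0,0.36,0,0,0],[0,0,0.12,0,0,0],[0,0,0.04,0,0,0],[0,0,0,0,0,0]]}' > m.json && python3 drive.py m.json
echo '{"motion":[[0,0,0,0,0,0],[0,0,0,0,0,0],[0,0,0,0,0,0],[0,0,0,0,0,0],[0,0,0,0,0,0],[0,0,0,0,0,0],[0,0,0,0,0,0],[0,0,0,0,0,0]]}' > m.json && python3 drive.py m.json 0.0 60
echo '{"motion":[[0,0,-0.2,0,0,0],[0,0,-0.6,0,0,0],[0,0,-0.8,0,0,0],[0,0,-0.8,0,0,0],[0,0,-0.6,0,0,0],[0,0,-0.2,0,0,0],[0,0,0,0,0,0]]}' > m.json && python3 drive.py m.json
python3 -c "
from h import *
im=bot.capture('scene')[:,:,::-1];cv2.imwrite('pics/p5.png',cv2.resize(im[90:240,190:390],None,fx=3.5,fy=3.5,interpolation=cv2.INTER_CUBIC))
im=bot.capture('top');cv2.imwrite('pics/c4raw.png',im[:,:,::-1])
a=im[110:190,330:395,::-1];cv2.imwrite('pics/c4.png',cv2.resize(a,None,fx=7,fy=7,interpolation=cv2.INTER_CUBIC))
print(bot.sense()['qpos'])
tray(im)
rel([.6387,-.298,.2],.07)"
```

```text
t: 18.85
tcp_pos: [0.4215, -0.1211, 0.0359]
eef_rot: [3.141, -0.001, 0.341]
ft_force: [0.0, 0.7, -0.1]
grip_width: 0.998
grasp_force: 0.0
t: 19.65
tcp_pos: [0.4218, -0.1206, 0.0365]
eef_rot: [3.141, -0.002, 0.341]
ft_force: [-2.6, 4.2, 9.0]
grip_width: 0.555
grasp_force: 61.6
t: 20.35
tcp_pos: [0.4217, -0.1216, 0.1967]
eef_rot: [3.14, -0.003, 0.341]
ft_force: [0.6, 0.7, -2.5]
grip_width: 0.554
grasp_force: 62.3
[ 3.45109008e-01  9.87720024e-03 -1.37751125e-01  1.90140324e+00
  1.39950108e-03  1.23227926e+00 -1.02321816e+00]
tray [0.4362 0.2267] (np.int32(3427), ((66.5, 91.5), (43.0, 79.0), 90.0)) (np.int32(2338), ((66.0, 91.0), (44.0, 78.0), 90.0))
tool d [ 0.1469  0.2397 -0.0064]
rotvec [-0.0008  0.0017  0.2707]
```

View pics/c4.png

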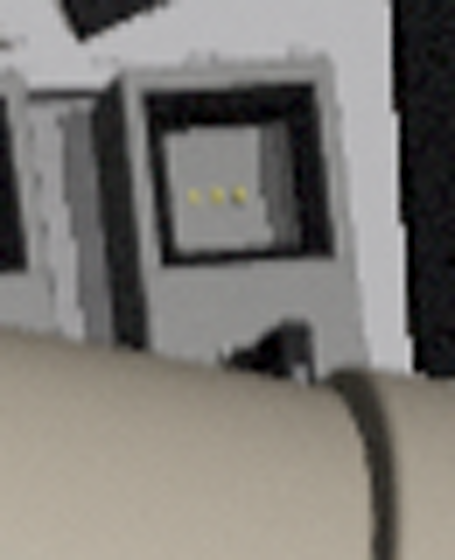

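```bash
python3 - <<'E'
from h import *
np.set_printoptions(precision=4,suppress=True)
c=lambda u,z=.054:bp(crop(u,7,(330,110)),z)[:2]
P=np.array([c(p) for p in [(145,93),(318,85),(334,255),(162,264)]]);print(P,P.mean(0))
e=lambda a,b:(np.linalg.norm(c(a)-c(b)),np.degrees(np.arctan2(*(c(a)-c(b))[::-1])))
print(e((125,75),(147,350)),e((330,62),(370,365)),e((145,93),(162,264)),e((318,85),(334,255)))
print("c-edge TL TR",c((125,75)),c((330,62)))
# model projection for yaw check
from itertools import product
for yaw in (2,4,6):
    y=np.radians(yaw);R=np.array([[np.cos(y),-np.sin(y)],[np.sin(y),np.cos(y)]])
    o=np.array([.6387,-.298])
    pts=[(.037-.006,.037),(.0245,.0225),(.0245,-.0225),(-.0245,-.0225),(-.0245,.0225)]
    print(yaw,[((np.array(proj([*(o+R@np.array(p)),.054]))-[330,110]+.5)*7-.5).round(0).tolist() for p in pts])
E
```

```text
[[ 0.6669 -0.2664]
 [ 0.6692 -0.3259]
 [ 0.6093 -0.3281]
 [ 0.6066 -0.2694]] [ 0.638  -0.2974]
(np.float64(0.096596814030596), np.float64(1.8945058596620983)) (np.float64(0.1066911364015899), np.float64(4.121382713369684)) (np.float64(0.06034576587689444), np.float64(2.908345135465044)) (np.float64(0.06001109394776919), np.float64(2.080904124517478))
c-edge TL TR [ 0.6734 -0.2598] [ 0.6774 -0.3305]
2 [[126.0, 89.0], [170.0, 105.0], [301.0, 100.0], [313.0, 239.0], [181.0, 244.0]]
4 [[123.0, 93.0], [168.0, 108.0], [298.0, 98.0], [316.0, 236.0], [184.0, 246.0]]
6 [[121.0, 97.0], [165.0, 110.0], [295.0, 96.0], [318.0, 234.0], [187.0, 248.0]]
```

Converted, 0.04 m is 0.8, 0.032 m is 0.64, 0.14 rad / 6.2832 = 0.0223.

```bash
echo '{"motion":[[0.2,0.3,0,0,0,0],[0.4,0.64,0,0,0,0],[0.48,0.8,0,0,0,0],[0.48,0.8,0,0,0,0],[0.48,0.8,0,0,0,0],[0.48,0.8,-0.06,0,0,0],[0.32,0.44,0,0,0,0],[0.1,0.16,0,0,0,0.0159],[0,0,0,0,0,0.0223],[0,0,0,0,0,0.008]]}' > m.json && python3 drive.py m.json
echo '{"motion":[[0,0,0,0,0,0],[0,0,0,0,0,0],[0,0,0,0,0,0]]}' > m.json && python3 drive.py m.json
python3 -c "
from h import *
rel([.639,-.2975,.1],.052)"
```

```text
t: 21.45
tcp_pos: [0.6379, -0.2953, 0.1942]
eef_rot: [-3.139, 0.005, 0.045]
ft_force: [0.5, -0.2, -1.5]
grip_width: 0.559
grasp_force: 62.4
t: 21.75
tcp_pos: [0.6384, -0.2953, 0.1973]
eef_rot: [-3.141, 0.001, 0.052]
ft_force: [-0.3, -1.0, -1.8]
grip_width: 0.555
grasp_force: 62.4
tool d [0.0006 0.0023 0.0972]
rotvec [-0.0007  0.0013  0.0003]
```

Converted, 0.03 m is 0.6, 0.02 m is 0.4.

```bash
echo '{"motion":[[0.012,0.046,0.4,0,0,0],[0,0,0.6,0,0,0],[0,0,0.6,0,0,0],[0,0,0.3,0,0,0],[0,0,0,0,0,0],[0,0,0,0,0,0]]}' > m.json && python3 drive.py m.json
echo '{"motion":[[0,0,0.1,0,0,0],[0,0,0.1,0,0,0],[0,0,0,0,0,0]]}' > m.json && python3 drive.py m.json
echo '{"motion":[[0,0,0.1,0,0,0],[0,0,0,0,0,0]]}' > m.json && python3 drive.py m.json
```

```text
t: 22.35
tcp_pos: [0.64, -0.2979, 0.1044]
eef_rot: [3.141, -0.001, 0.051]
ft_force: [0.5, -0.1, -0.8]
grip_width: 0.554
grasp_force: 62.4
t: 22.65
tcp_pos: [0.6393, -0.2976, 0.0931]
eef_rot: [-3.141, 0.0, 0.051]
ft_force: [0.3, -0.7, -2.1]
grip_width: 0.555
grasp_force: 62.4
t: 22.85
tcp_pos: [0.6391, -0.2975, 0.0876]
eef_rot: [-3.141, 0.001, 0.051]
ft_force: [-0.3, -0.4, -1.4]
grip_width: 0.556
grasp_force: 62.4
```

Converted, 0.004 m is 0.08.

```bash
echo '{"motion":[[0,0,0.08,0,0,0],[0,0,0.08,0,0,0],[0,0,0,0,0,0]]}' > m.json && python3 drive.py m.json
echo '{"motion":[[0,0,0.08,0,0,0],[0,0,0.08,0,0,0],[0,0,0,0,0,0]]}' > m.json && python3 drive.py m.json
echo '{"motion":[[0,0,0.06,0,0,0],[0,0,0.04,0,0,0],[0,0,0,0,0,0]]}' > m.json && python3 drive.py m.json
```

```text
t: 23.15
tcp_pos: [0.639, -0.2975, 0.0793]
eef_rot: [-3.141, 0.001, 0.051]
ft_force: [0.3, 0.1, -1.0]
grip_width: 0.551
grasp_force: 62.4
t: 23.45
tcp_pos: [0.639, -0.2975, 0.0714]
eef_rot: [-3.141, 0.001, 0.051]
ft_force: [-0.3, 0.7, -2.5]
grip_width: 0.557
grasp_force: 62.4
t: 23.75
tcp_pos: [0.6393, -0.2976, 0.0669]
eef_rot: [-3.141, 0.001, 0.051]
ft_force: [0.4, -0.3, -1.5]
grip_width: 0.551
grasp_force: 62.4
```

Converted, 0.003 m is 0.06, 0.002 m is 0.04.

```bash
echo '{"motion":[[0,0,0.06,0,0,0],[0,0,0.04,0,0,0],[0,0,0,0,0,0]]}' > m.json && python3 drive.py m.json
echo '{"motion":[[0,0,0.04,0,0,0],[0,0,0,0,0,0]]}' > m.json && python3 drive.py m.json
```

```text
t: 24.05
tcp_pos: [0.6396, -0.2977, 0.0627]
eef_rot: [3.142, -0.0, 0.051]
ft_force: [-1.2, 0.4, 1.2]
grip_width: 0.556
grasp_force: 62.5
t: 24.25
tcp_pos: [0.6397, -0.2977, 0.0626]
eef_rot: [3.141, -0.001, 0.051]
ft_force: [-6.4, 2.4, 12.8]
grip_width: 0.555
grasp_force: 63.8
```

The rows are not in the units I measure in: shifts go in shares of 50 mm and turns go in shares of 2 pi rad. I convert before sending: 0.04 m is 0.8, -0.035 m is -0.7.

```bash
echo '{"motion":[[0,0,0,0,0,0],[0,0,0,0,0,0],[0,0,0,0,0,0],[0,0,0,0,0,0],[0,0,0,0,0,0]]}' > m.json && python3 drive.py m.json 1.0
echo '{"motion":[[0,0,-0.2,0,0,0],[0,0,-0.4,0,0,0],[0,0,-0.7,0,0,0],[0,0,-0.7,0,0,0],[0,0,-0.6,0,0,0],[0,0.4,-0.4,0,0,0],[0,0.8,0,0,0,0],[0,0.8,0,0,0,0],[0,0.6,0,0,0,0],[0,0,0,0,0,0]]}' > m.json && python3 drive.py m.json
python3 - <<'E'
from h import *
im=bot.capture("top");cv2.imwrite("pics/c5.png",cv2.resize(im[115:190,315:395,::-1],None,fx=7.5,fy=7.5,interpolation=cv2.INTER_CUBIC))
y=np.radians(3);a=np.array([.638-.076*np.cos(y),-.2975-.076*np.sin(y)])
f=lambda X:((proj(X)-[315,115]+.5)*7.5-.5).round(0)
print(a,"axis top",f([*a,.094]),"front",f([*(a-.014*np.array([np.cos(y),np.sin(y)])),.094]),"back",f([*(a+.014*np.array([np.cos(y),np.sin(y)])),.094]),"left",f([*(a+.014*np.array([-np.sin(y),np.cos(y)])),.094]))
o=[.638,-.2975];print("packtop centre",f([*o,.106]),[f([o[0]+dx,o[1]+dy,.106]).tolist() for dx,dy in((.027,.024),(.027,-.024),(-.027,-.024),(-.027,.024))])
tray(im)
E
```

```text
t: 24.75
tcp_pos: [0.6395, -0.2977, 0.0601]
eef_rot: [-3.141, 0.0, 0.051]
ft_force: [0.3, 0.4, 0.5]
grip_width: 1.001
grasp_force: 0.0
t: 25.75
tcp_pos: [0.6433, -0.4336, 0.2095]
eef_rot: [3.139, 0.003, 0.044]
ft_force: [-1.0, 0.2, -1.1]
grip_width: 1.002
grasp_force: 0.0
[ 0.56210416 -0.30147753] axis top [433. 355.] front [438. 401.] back [428. 310.] left [386. 358.]
packtop centre [418. 100.] [[334.0, 14.0], [493.0, 13.0], [503.0, 186.0], [343.0, 188.0]]
tray [0.436  0.2262] (np.int32(3427), ((66.5, 91.5), (43.0, 79.0), 90.0)) (np.int32(2317), ((66.0, 91.5), (43.0, 78.0), 90.0))
```

View pics/c5.png

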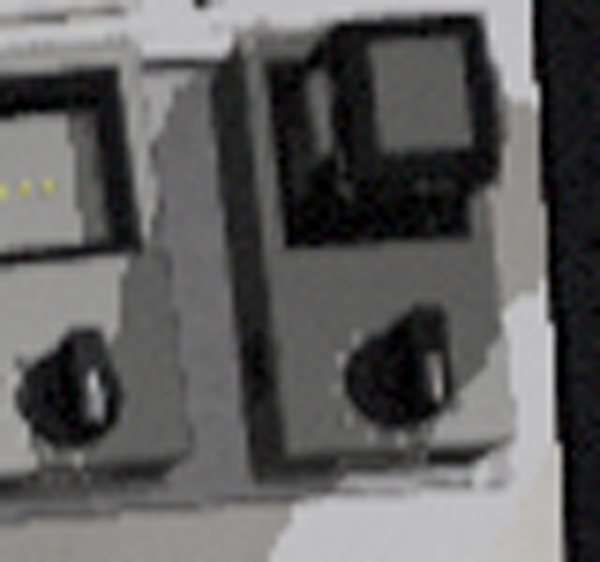

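The spent pack sits where predicted (top centre about 420,95), and timer 4's white line points to the front (435,395), so it reads about 0. Next is the knob.

```bash
python3 -c "
from h import *
rel([.562,-.3015,.2],.052)"
```

```text
tool d [-0.0764 -0.1329  0.0098]
rotvec [ 0.0009  0.0013 -0.0053]
```

Converted, -0.042 m is -0.84, -0.024 m is -0.48, -0.005 rad / 6.2832 = -0.0008.

```bash
echo '{"motion":[[-0.24,-0.4,0.2,0,0,0],[-0.48,-0.84,0,0,0,0],[-0.48,-0.84,0,0,0,0],[-0.24,-0.4,0,0,0,0],[-0.088,-0.18,0,0,0,-0.0008],[0,0,0,0,0,0],[0,0,0,0,0,0]]}' > m.json && python3 drive.py m.json 0.4 40
python3 -c "
from h import *
rel([.562,-.3015,.076],.052)"
```

```text
t: 26.5
tcp_pos: [0.5636, -0.2994, 0.2009]
eef_rot: [3.141, -0.001, 0.056]
ft_force: [0.0, 0.4, 0.4]
grip_width: 0.403
grasp_force: 0.0
tool d [-0.0018  0.0019  0.1249]
rotvec [ 0.0009 -0.001   0.0036]
```

Converted, 0.03 m is 0.6, 0.025 m is 0.5.

```bash
echo '{"motion":[[-0.036,0.038,0.3,0,0,0],[0,0,0.6,0,0,0],[0,0,0.6,0,0,0],[0,0,0.5,0,0,0],[0,0,0.3,0,0,0],[0,0,0.16,0,0,0],[0,0,0.04,0,0,0],[0,0,0,0,0,0]]}' > m.json && python3 drive.py m.json
echo '{"motion":[[0,0,0,0,0,0],[0,0,0,0,0,0],[0,0,0,0,0,0],[0,0,0,0,0,0]]}' > m.json && python3 drive.py m.json 0.0 25
```

```text
t: 27.3
tcp_pos: [0.5619, -0.3011, 0.076]
eef_rot: [3.141, -0.001, 0.056]
ft_force: [-0.7, -0.5, 1.0]
grip_width: 0.4
grasp_force: 0.0
t: 27.7
tcp_pos: [0.5621, -0.301, 0.0767]
eef_rot: [3.14, -0.002, 0.056]
ft_force: [-1.3, 0.2, 5.4]
grip_width: 0.12
grasp_force: 29.8
```

Converted, -0.001 m is -0.02, 0.14 rad / 6.2832 = 0.0223.

```bash
echo '{"motion":[[0,0,-0.02,0,0,0.0159],[0,0,0,0,0,0.0223],[0,0,0,0,0,0.0223],[0,0,0,0,0,0.0223],[0,0,0,0,0,0.0223]]}' > m.json && python3 drive.py m.json 
echo '{"motion":[[0,0,0,0,0,0.0223],[0,0,0,0,0,0.0223],[0,0,0,0,0,0.0223],[0,0,0,0,0,0.0223],[0,0,0,0,0,0.0223],[0,0,0,0,0,0.0223],[0,0,0,0,0,0.0159],[0,0,0,0,0,0],[0,0,0,0,0,0]]}' > m.json && python3 drive.py m.json
```

```text
t: 28.2
tcp_pos: [0.5622, -0.3004, 0.0768]
eef_rot: [-3.141, -0.002, -0.609]
ft_force: [3.2, -0.3, -0.7]
grip_width: 0.123
grasp_force: 29.0
t: 29.1
tcp_pos: [0.5628, -0.3, 0.0768]
eef_rot: [-3.139, -0.0, -1.54]
ft_force: [6.5, -0.1, -1.8]
grip_width: 0.116
grasp_force: 28.9
```

Converted, -0.04 m is -0.8, -0.02 m is -0.4, -0.14 rad / 6.2832 = -0.0223.

```bash
echo '{"motion":[[0,0,0,0,0,0],[0,0,0,0,0,0],[0,0,0,0,0,0]]}' > m.json && python3 drive.py m.json 0.3
echo '{"motion":[[0,0,-0.2,0,0,0],[0,0,-0.4,0,0,0],[0,0,-0.8,0,0,0],[0,0,-0.8,0,0,0],[0,0,-0.3,0,0,0],[0,0,0,0,0,-0.0159],[0,0,0,0,0,-0.0223],[0,0,0,0,0,-0.0223],[0,0,0,0,0,-0.0223],[0,0,0,0,0,-0.0223]]}' > m.json && python3 drive.py m.json
echo '{"motion":[[0,0,0,0,0,-0.0223],[0,0,0,0,0,-0.0223],[0,0,0,0,0,-0.0223],[0,0,0,0,0,-0.0223],[0,0,0,0,0,-0.0223],[0,0,0,0,0,-0.0223],[0,0,0,0,0,-0.0223],[0,0,0,0,0,0],[0,0,0,0,0,0]]}' > m.json && python3 drive.py m.json
python3 -c "
from h import *
im=bot.capture('top')
tray(im);cv2.imwrite('pics/k.png',cv2.resize(im[110:260,80:395,::-1],None,fx=2.5,fy=2.5,interpolation=cv2.INTER_CUBIC))
rel([.38,.2177,.2],1.57)"
```

```text
t: 29.4
tcp_pos: [0.5607, -0.3008, 0.0762]
eef_rot: [3.141, 0.0, -1.544]
ft_force: [0.7, 0.3, 1.0]
grip_width: 0.303
grasp_force: 0.0
t: 30.4
tcp_pos: [0.561, -0.3007, 0.2016]
eef_rot: [3.141, 0.0, -0.878]
ft_force: [0.6, -0.3, 0.3]
grip_width: 0.299
grasp_force: 0.0
t: 31.3
tcp_pos: [0.5611, -0.3008, 0.2015]
eef_rot: [-3.142, -0.0, 0.092]
ft_force: [0.6, 0.4, 0.7]
grip_width: 0.296
grasp_force: 0.0
tray [0.436  0.2262] (np.int32(3427), ((66.5, 91.5), (43.0, 79.0), 90.0)) (np.int32(2318), ((66.0, 91.5), (43.0, 78.0), 90.0))
tool d [-0.1329 -0.5329  0.0015]
rotvec [-0.     -0.     -1.4782]
```

View pics/k.png

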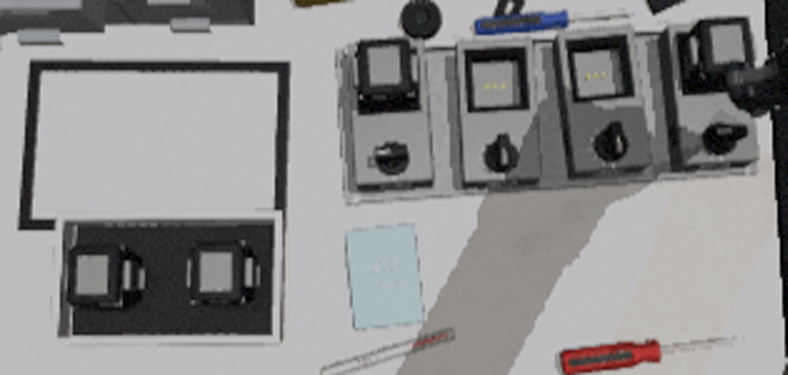

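The packs stand in the tray at (95,275) and (222,270), timer 4 now points left, and the tray has not moved. Next I move to the tray's front wall.

Converted, -0.046 m is -0.92, -0.04 m is -0.8.

```bash
echo '{"motion":[[-0.12,-0.4,0,0,0,0],[-0.2,-0.8,0,0,0,0],[-0.23,-0.92,0,0,0,0],[-0.23,-0.92,0,0,0,0],[-0.23,-0.92,0,0,0,0],[-0.23,-0.92,0,0,0,0],[-0.23,-0.92,0,0,0,0],[-0.23,-0.92,0,0,0,0],[-0.23,-0.92,0,0,0,0],[-0.23,-0.92,0,0,0,0]]}' > m.json && python3 drive.py m.json 0.5
echo '{"motion":[[-0.23,-0.92,0,0,0,0],[-0.19,-0.8,0,0,0,0],[-0.08,-0.38,0,0,0,0],[0,0,0,0,0,-0.0159],[0,0,0,0,0,-0.0223],[0,0,0,0,0,-0.0223],[0,0,0,0,0,-0.0223],[0,0,0,0,0,-0.0223],[0,0,0,0,0,-0.0223],[0,0,0,0,0,-0.0223]]}' > m.json && python3 drive.py m.json
echo '{"motion":[[0,0,0,0,0,-0.0223],[0,0,0,0,0,-0.0223],[0,0,0,0,0,-0.0223],[0,0,0,0,0,-0.0188],[0,0,0,0,0,0],[0,0,0,0,0,0]]}' > m.json && python3 drive.py m.json
python3 -c "
from h import *
tray()
rel([.38,.2185,.018],1.57)"
```

```text
t: 32.35
tcp_pos: [0.4119, 0.1167, 0.2017]
eef_rot: [-3.142, -0.001, 0.092]
ft_force: [0.6, 0.5, 0.7]
grip_width: 0.503
grasp_force: 0.0
t: 33.35
tcp_pos: [0.3779, 0.2172, 0.2015]
eef_rot: [3.141, -0.0, 1.038]
ft_force: [-0.4, -0.0, 0.1]
grip_width: 0.502
grasp_force: 0.0
t: 33.95
tcp_pos: [0.3779, 0.2172, 0.2014]
eef_rot: [3.141, -0.0, 1.569]
ft_force: [-1.1, -0.1, 0.8]
grip_width: 0.5
grasp_force: 0.0
tray [0.4394 0.2179] (np.int32(3427), ((66.5, 91.5), (43.0, 79.0), 90.0)) (np.int32(2070), ((67.0, 91.5), (43.0, 76.0), 90.0))
tool d [0.0013 0.002  0.1835]
rotvec [ 0.0002 -0.0002 -0.0007]
```

Converted, 0.035 m is 0.7, 0.002 m is 0.04.

```bash
echo '{"motion":[[0.026,0.04,0.4,0,0,0],[0,0,0.7,0,0,0],[0,0,0.7,0,0,0],[0,0,0.7,0,0,0],[0,0,0.5,0,0,0],[0,0,0.36,0,0,0],[0,0,0.2,0,0,0],[0,0,0.1,0,0,0],[0,0,0,0,0,0]]}' > m.json && python3 drive.py m.json
echo '{"motion":[[0,0,0,0,0,0],[0,0,0,0,0,0],[0,0,0,0,0,0],[0,0,0,0,0,0],[0,0,0,0,0,0],[0,0,0,0,0,0]]}' > m.json && python3 drive.py m.json 0.0 40
python3 -c "
from h import *
im=bot.capture('scene')[:,:,::-1];cv2.imwrite('pics/tg.png',cv2.resize(im[150:290,80:300],None,fx=3.5,fy=3.5,interpolation=cv2.INTER_CUBIC))"
```

```text
t: 34.9
tcp_pos: [0.38, 0.2186, 0.0184]
eef_rot: [-3.141, -0.0, 1.573]
ft_force: [-0.2, -0.5, 0.4]
grip_width: 0.499
grasp_force: 0.0
t: 35.5
tcp_pos: [0.3809, 0.2189, 0.0193]
eef_rot: [3.139, -0.001, 1.573]
ft_force: [0.6, -1.7, 6.8]
grip_width: 0.033
grasp_force: 41.9
```

View pics/tg.png

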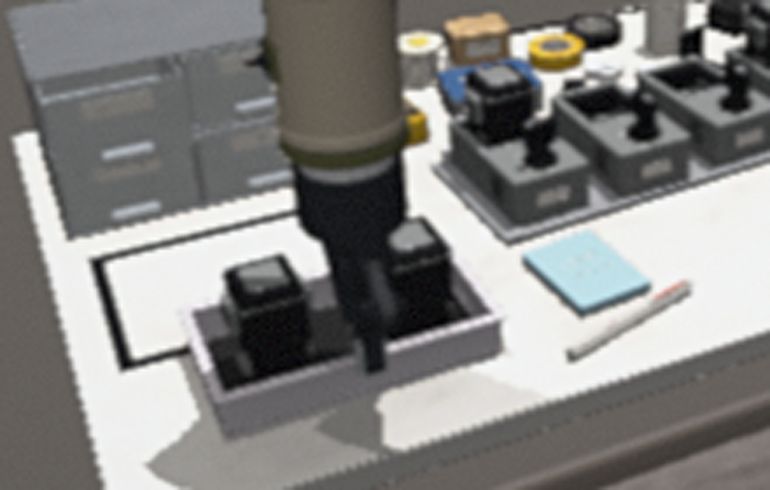

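The gripper pinches the front wall (375,350) between the packs, and both packs are upright. I'll slide it now.

Converted, 0.012 m is 0.24, 0.003 m is 0.06.

```bash
echo '{"motion":[[0.02,0.08,0,0,0,0],[0.04,0.16,0,0,0,0],[0.04,0.22,0,0,0,0],[0.06,0.24,0,0,0,0],[0.06,0.24,0,0,0,0],[0.06,0.24,0,0,0,0],[0.06,0.24,0,0,0,0],[0.06,0.24,0,0,0,0],[0.04,0.2,0,0,0,0],[0,0,0,0,0,0]]}' > m.json && python3 drive.py m.json
python3 -c "
from h import *
rel([.3805+.133,.2185+.0285,.019],1.572)"
```

```text
t: 36.55
tcp_pos: [0.471, 0.2416, 0.0193]
eef_rot: [-3.138, 0.001, 1.575]
ft_force: [-11.7, -2.5, 18.0]
grip_width: 0.034
grasp_force: 43.4
tool d [0.0053 0.0425 0.0001]
rotvec [-0.0035  0.0007  0.0029]
```

Converted, 0.011 m is 0.22, 0.01 m is 0.2.

```bash
echo '{"motion":[[0.02,0.1,0,0,0,0],[0.02,0.2,0,0,0,0],[0.02,0.22,0,0,0,0],[0.02,0.2,0,0,0,0],[0.02,0.12,0,0,0,0],[0,0,0,0,0,0],[0,0,0,0,0,0]]}' > m.json && python3 drive.py m.json
echo '{"motion":[[0,0,0,0,0,0],[0,0,0,0,0,0],[0,0,0,0,0,0],[0,0,0,0,0,0],[0,0,0,0,0,0]]}' > m.json && python3 drive.py m.json 0.45
```

```text
t: 37.25
tcp_pos: [0.5123, 0.2472, 0.0193]
eef_rot: [-3.138, -0.0, 1.576]
ft_force: [-12.7, -0.5, 17.1]
grip_width: 0.031
grasp_force: 43.3
t: 37.75
tcp_pos: [0.5149, 0.2458, 0.0182]
eef_rot: [-3.142, 0.0, 1.574]
ft_force: [0.3, 0.7, -0.3]
grip_width: 0.453
grasp_force: 0.0
```

Converted, -0.04 m is -0.8, -0.035 m is -0.7.

```bash
echo '{"motion":[[0,0,-0.2,0,0,0],[0,0,-0.4,0,0,0],[0,0,-0.7,0,0,0],[0,0,-0.8,0,0,0],[0,0,-0.8,0,0,0],[0,0,-0.6,0,0,0],[0,-0.4,-0.2,0,0,0],[-0.8,0,0,0,0,0],[-0.8,0,0,0,0,0],[-0.8,0,0,0,0,0]]}' > m.json && python3 drive.py m.json
echo '{"motion":[[-0.9,0,0,0,0,0],[-0.9,0,0,0,0,0],[-0.9,0,0,0,0,0],[-0.8,0,0,0,0,0],[-0.4,0,0,0,0,0],[0,0,0,0,0,0]]}' > m.json && python3 drive.py m.json
python3 -c "
from h import *
im=bot.capture('top');cv2.imwrite('pics/e.png',cv2.resize(im[110:260,75:395,::-1],None,fx=2.5,fy=2.5,interpolation=cv2.INTER_CUBIC))
tray(im)"
```

```text
t: 38.75
tcp_pos: [0.4949, 0.1249, 0.2044]
eef_rot: [3.14, -0.0, 1.575]
ft_force: [0.7, -0.9, -0.3]
grip_width: 0.452
grasp_force: 0.0
t: 39.35
tcp_pos: [0.4955, -0.0732, 0.2041]
eef_rot: [3.141, 0.001, 1.568]
ft_force: [-0.2, 0.3, 0.2]
grip_width: 0.453
grasp_force: 0.0
tray [0.5568 0.2517] (np.int32(3427), ((66.5, 91.5), (43.0, 79.0), 90.0)) (np.int32(1886), ((56.283748626708984, 38.159629821777344), (40.88563537597656, 77.20932006835938), 89.10482788085938))
```

View pics/e.png

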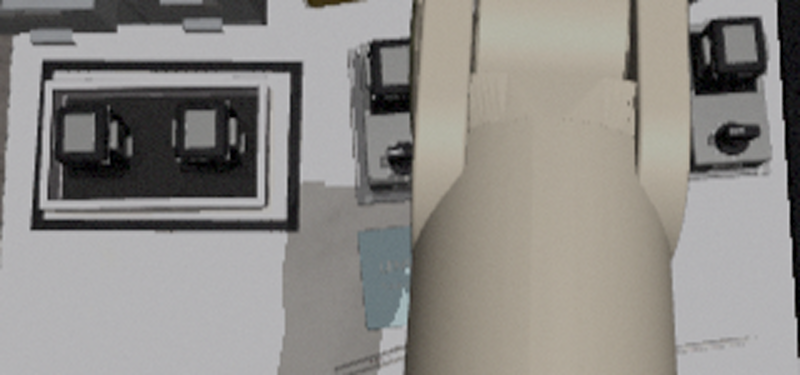

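```bash
python3 - <<'E'
from h import *
im=bot.capture("top");cv2.imwrite("pics/e2.png",cv2.resize(im[130:206,82:202,::-1],None,fx=6.5,fy=6.5,interpolation=cv2.INTER_CUBIC))
T=lambda u,z:bp(crop(u,2.5,(75,110)),z)[:2]
for n,z,pts in (("tray",.034,[(46,82),(268,84),(267,207),(40,210)]),("tape",0,[(53,72),(290,74),(288,217),(43,220)])):
    P=np.array([T(p,z) for p in pts]);print(n,P.round(4).tolist(),P.mean(0))
E
```

```text
tray [[0.6293, 0.357], [0.6254, 0.1409], [0.5045, 0.1396], [0.5036, 0.3562]] [0.56567144 0.24840994]
tape [[0.6489, 0.3651], [0.6447, 0.1253], [0.4989, 0.1251], [0.4982, 0.3673]] [0.57268024 0.24570453]
```

View pics/e2.png

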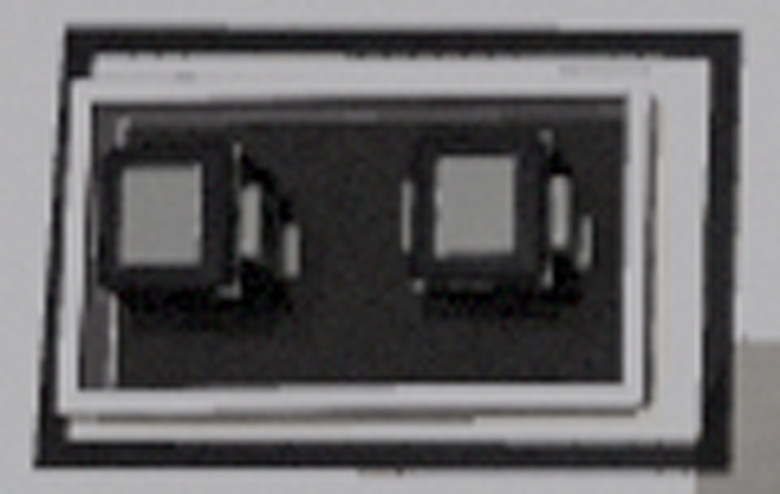

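The tray lies flat inside the tape, about 7 mm in x and 3 mm in y from its centre. Both packs are upright, and everything else is as it was left. I'm handing the job in.

```bash
python3 -c "
from bench import bot
print(bot.finish_job())"
```

```text
the job is handed in; nothing more can be done
None
```

I handed the job in, though the hand-in gave no verdict: both charged packs stand upright in the tray inside the tape (about 7 mm off centre), the spent pack is in charger 4 with its timer turned about 1.6 rad clockwise, and the running charger, other timers and red screwdriver were left alone.

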